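# Key a filter cell onto the lamp port and hold it home

### The arm

A 6-joint arm with a two-finger parallel gripper is mounted at the origin on the work surface. World frame = base frame: x ahead of the robot, y to its left, z up, the work surface at z = 0. Lengths are in mm, angles in degrees, forces in N, time in s.
With the tool pointing down it reaches from about 350 to 850 mm from the base axis. Payload 8.1 kg.
Tool frame: the origin (TCP) lies midway between the tips of the shut fingers; the grasp point (between the pads) lies 19 mm behind it; x points along the fingers, y is the direction in which the jaws open and shut, and the axes are right-handed (so a half turn about x gives the same grasp; the last joint's range is limited). The gripper opens to 85 mm and grips with 20 to 120 N. Pads are 22 mm wide; open, the fingers measure 114 mm over their backs; the gripper's body (76 mm by 85 mm) begins 54 mm behind the grasp point. The pads swing forward as they close: fully open they stand 13 mm farther back than shut.
Start: joints at [68.847, 7.471, 85.268, -0, 87.261, -4.893], TCP at [167.981, 576.01, 231.292] pointing down, gripper open.
Joint ranges: [-169.43, 169.43], [-51.17, 129.36], [1.28, 143.12], [-76.62, 256.62], [0, 156.53], [-152.29, 152.29]. Speed limits (degrees/s): [136.94, 136.94, 159.86, 180, 180, 180].

### API

Orientations are given as [roll, pitch, yaw] about the fixed x, y, z axes, in that order (R = Rz(yaw) Ry(pitch) Rx(roll)).
In Python, from bench import r gives the robot as it stands.
- The arm moves only by the tool move_arm, never from a script. Its argument "deltas" is a list of rows, each a list of 2 entries, a list of its own where there are three numbers: the shift along the tool's x, y, z in mm, then the turn about the tool's x in degrees. A call has 1 to 12 rows; each row is the pose to reach, as a shift and turn from the pose measured when the call began, along the tool's axes at that moment; what a row does not reach only later rows make up. A row lasts 1/8 s, in which the tool goes at most 62.5 mm and 10.7 degrees, less where a joint would pass 70% of its speed; a pose out of reach is approached as far as the arm can. A call with a gripper value outside its range is refused whole. "jaw" is the opening, from -1 (shut) to 1 (fully open), set as the call begins (left out, the last holds). The fingers move at their own pace and stop on an object; "squeeze" is the grip in N (left out, the last holds). Time passes only in rows, so rows that repeat a pose let the fingers close. It gives the time, the measured TCP pose, the force and the opening at its end, in the units of the state.
- r.sense(): the state, without advancing time (a new reading comes with each control period).
- r.snapshot(name): name is "scene" or "top" or "wrist"; returns (picture, depth): 384x512x3 uint8, red, green, blue; 384x512 float32, mm along the optical axis (not along the pixel's ray), 0 where there is no reading.
- r.get_calibration(name): a dict with "fovy" (degrees; the focal length in pixels is half the picture's height over the tangent of half this angle, whatever the lens; pixels are square), "cx", "cy" (the principal point, pixels), "position" and "attitude" of the camera in the world; the wrist camera has in their place "tool_from_camera" (4x4, takes a point from camera to tool coordinates, whose origin is the TCP and whose axes are the tool frame's). Camera axes: x right, y down, z forward; pixel columns grow to the right and rows downward; lengths in mm; the calibration is good to about 2 mm. A picture is of the moment at which its call begins: read the wrist's pose just before it. get_calibration takes no time and is no camera call.
- r.hand_in(): hands the job in, once; it reports no verdict.
The state is a dict: "time": time; "joint_pos": joint angles; "qd": joint speeds; "joint_efforts": joint torques, N m; "tool_pos": TCP position; "tcp_rot": TCP orientation; "ft_force": force on the tool from outside, world axes, zero at the start; "wrist_torque": the same for the moment, N m; "finger_gap": finger opening in mm.
Only numpy, scipy, OpenCV 4.12 (cv2) and the standard library are available. Lean on these libraries where they do the work, as an engineer would, in place of code of your own. Each camera call takes 0.05 s, during which the arm holds its last target. There are 200 camera calls.

### The job

Pick up the knurled filter cell with the orange glass and set it upright over the spigot on the lamp unit's port, where it will normally come to rest on the spigot's cross pin. Turn it while pushing down until its hidden keyways drop over the pin, then press it fully home against the spring ejector. Finish while still holding it pressed home with the fingers (a colleague will tighten the lock screw), and leave the blue spare cell, the slide box and the vial where they are.

Things in the scene. Friction and masses are not known exactly. Their poses are not given: they have to be found in the camera images.
- cell_mid (a point): Loose filter cell: black knurled collar, 56 mm diameter (58 over its ridges), 50 mm high, about 110 g, orange glass in its flat closed top; stands upright, any yaw. Point on its axis half-way up (25 mm above its underside), z up. Blind bore from below: 34 mm diameter, 32 mm deep. Any two opposite sides can be gripped.
- white_dot (a point): Small white dot on the cell's top rim, 26 mm from its axis along cell_mid's +x, with a short white stripe down the side. The keyways are hidden inside the bore wall, one below this dot and one oppo slots 11 mm wide, 18 mm high from the underside.
- port (a point): Centre of the port's shoulder: flat top of a grey boss 62 mm across on the fixed lamp unit (white box 130 x 110 x 45 mm), 53 mm above the table, z up. Fully home, the cell's underside lies on the shoulder (cell_mid 25 mm above this point). While unkeyed it rides on the pin, underside 15 mm above the shoulder (cell_mid 40 mm above).
- spigot_top (a point): Centre of the top of the dark spigot, 30 mm above the shoulder: 30 mm diameter for its lower 15 mm, then a cone to 20 mm at the top. A dark level cross pin, 6 mm thick, sticks out of it on two opposite sides to 22 mm from the axis, its centre line 12 mm above the shoulder.
- red_dot (a point): Red dot on the white box's top, 44 mm from the spigot's axis along the port's +x. The cross pin's direction is not measured: one end points somewhere within 40 degrees either side of this dot's direction. The keyways pass the pin when in line with it within about 8 degrees, either way round.
- ejector (a joint): Brass spring ejector ring round the spigot, 50 mm across: 0 when up (its top 8 mm above the shoulder), grows in m as it is pressed down, 0.008 with the cell fully home. It pushes up with about 4 N at first and 8 N when fully down, so it lifts the cell again if the cell is let go.
- spare_mid (a point): Bystander: spare filter cell of the same shape and size as the other but with blue glass, loose, upright on the table. Centre, half-way up (25 mm). The two cells may stand in either place.
- slidebox: Bystander: closed slide box, white lid on a blue base, 102 x 87 x 33 mm, loose. Origin at the centre of its underside.
- vial: Bystander: closed amber vial with black cap, 34 mm diameter, 72 mm high, loose, upright. Origin at the centre of its underside.
Mind the look-alikes: they are no part of the job. What is shaped like the part that bears cell_mid but yellow is not meant. Of the things that look like the part that bears port, the smallest one is meant.

How it is judged:
By the outcome, as a careful person would: the job done as asked, in the order asked, and still so for the second after the job is handed in, while the arm keeps its last pose, push and grip.
It also fails if it takes over 45 s, if anything falls off the work surface, if the arm or the gripper's body presses on something with over 40 N, if the wrist force passes 120 N, or if a joint passes its speed limit or range.

## Working session

There is one attempt and no reset: what is moved stays moved. The work goes in short steps, Python scripts to look and compute and a tool call to move; the robot and the scene stay as the last step left them, time stands still between calls to the robot, and variables do not carry over. Pictures are saved under pics/ and viewed, about 8 in all and at most 12, crops included, and the job is handed in when it is done.

Besides the shell and the picture viewer there is one more tool, called as name(argument=value, ...) on one line, values as JSON. move_arm: Moves the arm, as the interface text tells. Its arguments: {"type":"object","properties":{"deltas":{"type":"array","items":{"type":"array"}},"jaw":{"type":"number"},"squeeze":{"type":"number"}},"required":["deltas"]}

```bash
mkdir -p pics; cat > h.py <<'E'
import numpy as np, cv2
from bench import r
from scipy.spatial.transform import Rotation as Ro
def cam(name,st=None):
    c=r.get_calibration(name); f=192/np.tan(np.radians(c["fovy"]/2))
    if name=="wrist":
        st=st or r.sense(); T=np.eye(4); T[:3,:3]=Ro.from_euler('xyz',st["tcp_rot"],degrees=True).as_matrix(); T[:3,3]=st["tool_pos"]
        M=T@np.array(c["tool_from_camera"]); return f,c["cx"],c["cy"],M[:3,:3],M[:3,3]
    a=np.array(c["attitude"],float)
    R=a if a.shape==(3,3) else Ro.from_euler('xyz',a,degrees=True).as_matrix()
    return f,c["cx"],c["cy"],R,np.array(c["position"])
def onplane(C,u,v,z):
    f,cx,cy,R,p=C; d=R@np.array([(u-cx)/f,(v-cy)/f,1]); return p+d*(z-p[2])/d[2]
def proj(C,P):
    f,cx,cy,R,p=C; q=R.T@(np.array(P)-p); return np.array([cx+f*q[0]/q[2],cy+f*q[1]/q[2]])
def snap(name,fn):
    st=r.sense(); im,d=r.snapshot(name); cv2.imwrite(f"pics/{fn}.png",im[:,:,::-1]); np.savez(f"pics/{fn}.npz",im=im,d=d); return im,d,cam(name,st)
E
python3 - <<'E'
from h import *
print(r.sense())
for n in ("scene","top"):
    print(r.get_calibration(n)); snap(n,n+"0")
print(r.get_calibration("wrist"))
a=cv2.imread("pics/scene0.png");b=cv2.imread("pics/top0.png")
cv2.imwrite("pics/t0big.png",cv2.resize(b,(800,600)));cv2.imwrite("pics/s0big.png",cv2.resize(a,(800,600)))
E
```

```text
{'time': 0.0, 'joint_pos': array([ 6.88461868e+01,  7.51583687e+00,  8.53293885e+01,  2.44849835e-03,
        8.72620671e+01, -4.89507926e+00]), 'qd': array([-0.09703826, -0.05612864,  0.09662977, -0.01361737, -0.00988203,
        0.03057646]), 'joint_efforts': array([ 9.15120690e-04, -5.69357371e+01, -5.00573552e+01, -2.15891455e-04,
        1.40571536e-02, -2.63373664e-05]), 'tool_pos': array([167.76885087, 575.49160001, 230.23579583]), 'tcp_rot': array([ -96.20077735,   89.89267971, -112.45963052]), 'ft_force': array([-0.30691155, -0.95767573, -0.82817887]), 'wrist_torque': array([0.04980508, 0.01437116, 0.00679537]), 'finger_gap': 85.99502917595848}
{'fovy': 52.08102169974167, 'cx': 256.3602042474829, 'cy': 189.90495501921495, 'position': array([1288.30273735,  167.30529894,  890.49315449]), 'attitude': array([-1.36552871e+02,  1.30085947e-02,  1.03590874e+02])}
{'fovy': 54.32445809772048, 'cx': 257.3669042823003, 'cy': 184.42946048900194, 'position': array([ 403.97048252,  -17.03778679, 1241.147416  ]), 'attitude': array([-1.73067420e+02,  1.34198773e-02, -9.07623332e+01])}
{'fovy': 71.24117574856183, 'cx': 253.19046772691203, 'cy': 189.69428070911113, 'tool_from_camera': array([[-3.59083739e-04, -2.84170936e-01,  9.58773566e-01,
        -1.41958611e+02],
       [ 9.99999900e-01, -3.58848715e-04,  2.68164806e-04,
        -2.52948720e-01],
       [ 2.67850018e-04,  9.58773566e-01,  2.84171037e-01,
        -7.25536970e+01],
       [ 0.00000000e+00,  0.00000000e+00,  0.00000000e+00,
         1.00000000e+00]])}
```

View pics/t0big.png

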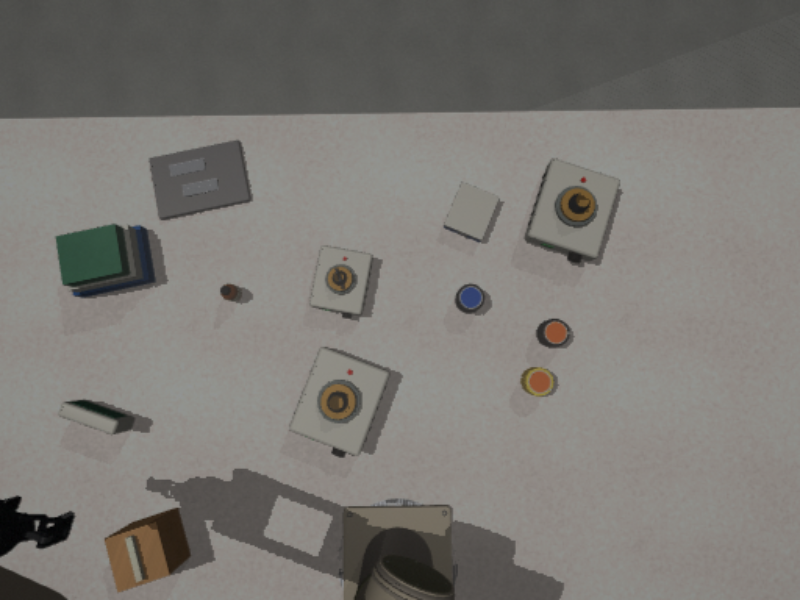

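View pics/s0big.png

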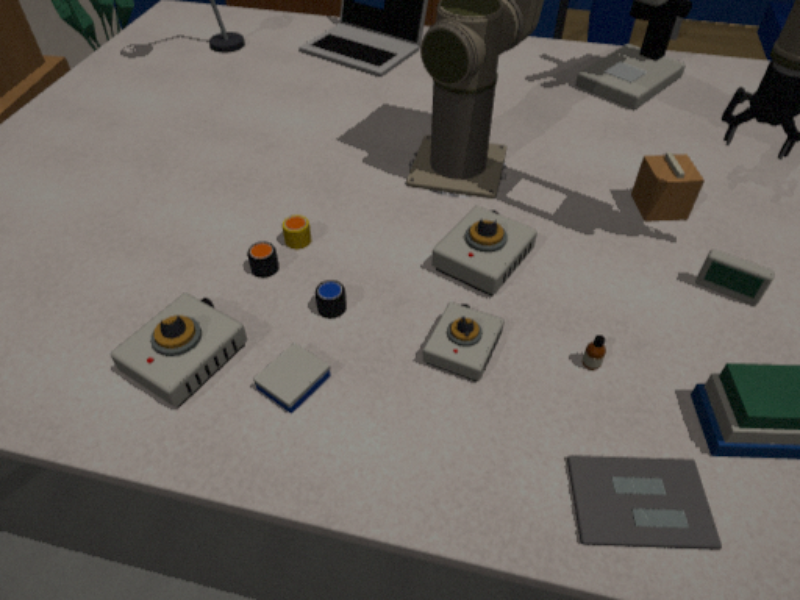

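Top view (800x600 picture), what could be taken for the targets:
- **Cells:** black with orange glass (554,333), yellow-bodied with orange glass (539,382, decoy), black with blue glass (470,298, spare). I choose (554,333).
- **Lamp units:** (340,280) small, (338,402) large, (578,205) large. I choose (340,280).

```bash
python3 - <<'E'
from h import *
C={n:cam(n) for n in("top","scene")}
D={n:np.load(f"pics/{n}0.npz") for n in C}
def blob(n,u,v,rad,fn):
    im=D[n]["im"]; hsv=cv2.cvtColor(im,cv2.COLOR_RGB2HSV).astype(int); m=fn(hsv)
    yy,xx=np.mgrid[:384,:512]; m=m&((xx-u)**2+(yy-v)**2<rad**2); return xx[m].mean(),yy[m].mean(),m.sum()
k=1.5625
col=lambda h: (h[...,0]<20)&(h[...,1]>120)&(h[...,2]>90)
blu=lambda h: (h[...,0]>105)&(h[...,0]<130)&(h[...,1]>120)&(h[...,2]>60)
red=lambda h: ((h[...,0]<6)|(h[...,0]>172))&(h[...,1]>110)&(h[...,2]>60)
brass=lambda h: (h[...,0]>8)&(h[...,0]<28)&(h[...,1]>110)&(h[...,2]>80)
for lab,fn,z,pts in [("cell",col,50,{"top":(554,333),"scene":(262,252)}),("yel",col,50,{"top":(539,382),"scene":(297,224)}),("blue",blu,50,{"top":(470,298),"scene":(331,292)}),
  ("reddot",red,45,{"top":(345,258),"scene":(456,351)}),("brass",brass,61,{"top":(340,279),"scene":(464,330)})]:
    for n,(u,v) in pts.items():
        b=blob(n,u/k,v/k,14 if lab!="reddot" else 4,fn); print(lab,n,np.round(b,1),onplane(C[n],b[0],b[1],z).round(1))
st=r.sense();R=Ro.from_euler('xyz',st["tcp_rot"],degrees=True).as_matrix();print(R.round(3))
E
```

```text
cell top [355.4 212.4 126. ] [ 455.3 -329.    50. ]
cell scene [166.8 159.8  99. ] [ 453.4 -327.2   50. ]
yel top [345.1 244.  134. ] [ 356.4 -292.2   50. ]
yel scene [188.6 142.2  91. ] [ 354.7 -290.7   50. ]
blue top [300.8 189.9 116. ] [ 529.2 -157.4   50. ]
blue scene [210.4 185.2 108. ] [ 527.8 -157.5   50. ]
reddot top [220.3 165.3   3. ] [613.3 100.5  45. ]
reddot scene [291.2 224.4   5. ] [613.9 102.1  45. ]
brass top [217.2 178.1  86. ] [569.6 108.8  61. ]
brass scene [297.5 210.6  90. ] [574.8 111.8  61. ]
[[-0.001  0.28   0.96 ]
 [-0.002  0.96  -0.28 ]
 [-1.    -0.002 -0.   ]]
```

move_arm(deltas=[[[4, -27, 41], 0], [[9, -60, 93], 0], [[14, -94, 145], 0], [[18, -128, 198], 0], [[22, -162, 250], 0], [[26, -195, 302], 0], [[30, -228, 354], 0], [[34, -262, 406], 0], [[37, -295, 458], 0], [[40, -320, 497], 0], [[40, -334, 518], 0], [[40, -334, 518], 0]], jaw=1)

```text
time: 1.6
tool_pos: [571.9, 108.8, 190.4]
tcp_rot: [-117.5, 89.9, -133.9]
ft_force: [-0.8, 0.4, -0.4]
finger_gap: 85.6
```

```bash
python3 - <<'E'
from h import *
im,d,C=snap("wrist","w1"); s=r.sense(); print(s["time"],s["tool_pos"],s["tcp_rot"],s["joint_pos"],s["ft_force"])
print(proj(C,(572,110,83)),proj(C,(613.5,101,45)))
cv2.imwrite("pics/w1b.png",cv2.resize(im[:,:,::-1],(800,600)))
E
```

```text
1.65 [571.26942357 109.92133613 190.48306888] [-129.31561027   89.88370264 -145.62677381] [ 5.87727088e+00  6.02083338e+00  9.11165127e+01 -5.59059648e-02
  8.29648653e+01 -6.78046688e+01] [-0.86166407 -0.13660476 -0.16950411]
[254.83122243 188.21496628] [257.30412497 214.41934765]
```

View pics/w1b.png

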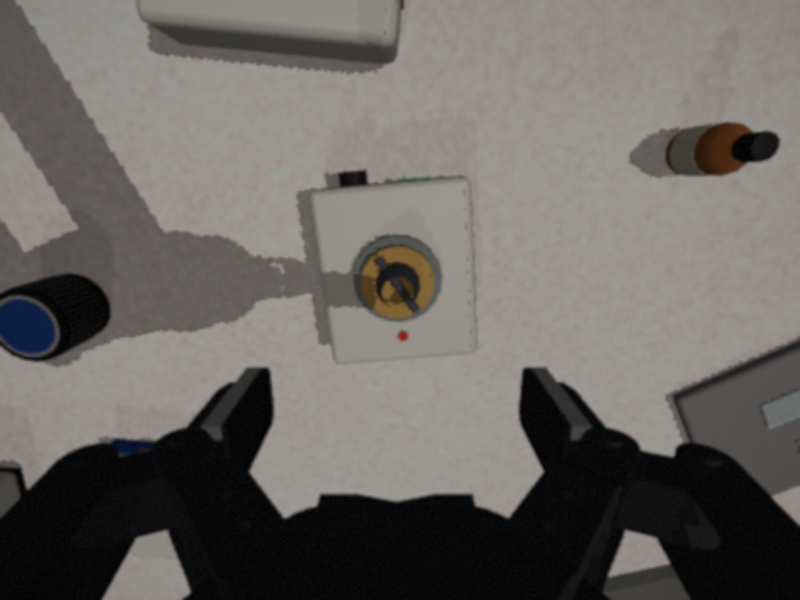

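```bash
python3 - <<'E'
from h import *
im=np.load("pics/w1.npz")["im"]
c=im[140:230,205:305][:,:,::-1]
cv2.imwrite("pics/w1c.png",cv2.resize(cv2.convertScaleAbs(c,alpha=1.8),(800,720),interpolation=cv2.INTER_CUBIC)[:600])
h=cv2.cvtColor(im,cv2.COLOR_RGB2HSV).astype(int); yy,xx=np.mgrid[:384,:512]
near=(xx-254)**2+(yy-181)**2<60**2
st=r.sense();C=cam("wrist",st)
b=near&(h[...,0]>8)&(h[...,0]<28)&(h[...,1]>90)&(h[...,2]>40)
pts=cv2.convexHull(np.argwhere(b)[:,::-1].astype(np.int32)); e=cv2.fitEllipse(pts); print("brass",e,onplane(C,*e[0],61))
rd=near&((h[...,0]<6)|(h[...,0]>172))&(h[...,1]>110)&(h[...,2]>60); u,v=xx[rd].mean(),yy[rd].mean(); print("red",u,v,onplane(C,u,v,45))
E
```

```text
brass ((254.0400390625, 179.74380493164062), (46.258201599121094, 47.02302551269531), 107.28082275390625) [568.42707415 111.28464672  61.        ]
red 257.53333333333336 214.63333333333333 [613.2103285  102.42661381  45.        ]
```

View pics/w1c.png

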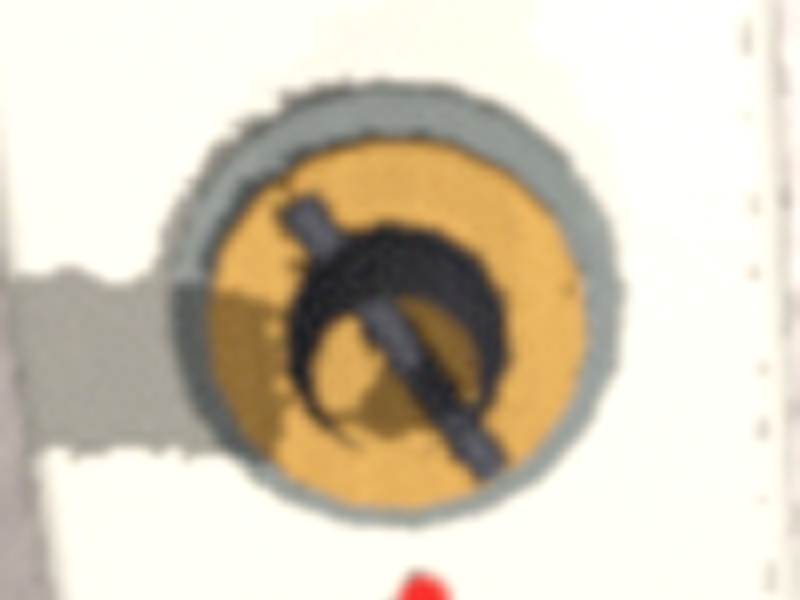

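The crop shows the boss, the brass ring and the cross pin with ends at crop (305,212) and (487,462). In the wrist picture that is about (243.1,166.5) and (265.9,197.8).

```bash
python3 - <<'E'
from h import *
C=cam("wrist")
a=onplane(C,243.1,166.5,65);b=onplane(C,265.9,197.75,65);d=b-a
print(a,b,np.linalg.norm(d),(a+b)/2,np.degrees(np.arctan2(d[1],d[0])))
# boss circle: grey outline at crop extents
p=[onplane(C,205+x/8,140+y/8,53) for x,y in((172,300),(625,300),(400,82),(400,522))];print(np.round(p,1))
R=C[3];print(r.sense()["tool_pos"], Ro.from_euler('xyz',r.sense()["tcp_rot"],degrees=True).as_matrix().round(3))
E
```

```text
[551.01959605 104.79137833  65.        ] [589.66223248 118.05174975  65.        ] 40.85450771095413 [570.34091427 111.42156404  65.        ] 18.939857513709175
[[559.7  83.1  53. ]
 [576.8 141.4  53. ]
 [540.2 120.6  53. ]
 [598.6 103.6  53. ]]
[571.26942357 109.92133613 190.48306888] [[-0.002  0.281  0.96 ]
 [-0.001  0.96  -0.281]
 [-1.    -0.002 -0.001]]
```

move_arm(deltas=[[[0, -20, 0], 5], [[0, -70, 1], 10], [[0, -125, 3], 18], [[0, -180, 4], 25], [[0, -235, 6], 32], [[0, -290, 7], 40], [[0, -345, 8], 46], [[0, -400, 10], 50], [[0, -440, 11], 50], [[0, -453, 11], 50], [[0, -453, 11], 50]])

```text
time: 3.02
tool_pos: [454.9, -327.0, 191.2]
tcp_rot: [-97.2, 89.9, -163.5]
ft_force: [-0.3, 0.2, 0.3]
finger_gap: 85.3
```

```bash
python3 - <<'E'
from h import *
im,d,C=snap("wrist","w2"); s=r.sense(); print(s["time"],s["tool_pos"],s["joint_pos"]); print(Ro.from_euler('xyz',s["tcp_rot"],degrees=True).as_matrix().round(3))
print(proj(C,(454.5,-328,50)))
h=cv2.cvtColor(im,cv2.COLOR_RGB2HSV).astype(int); yy,xx=np.mgrid[:384,:512]; u0,v0=proj(C,(454.5,-328,50))
m=((xx-u0)**2+(yy-v0)**2<30**2)&(h[...,0]<20)&(h[...,1]>120)&(h[...,2]>90)
e=cv2.fitEllipse(cv2.convexHull(np.argwhere(m)[:,::-1].astype(np.int32)));print(e,onplane(C,*e[0],50))
x,y=int(e[0][0])-50,int(e[0][1])-37;print(x,y)
cv2.imwrite("pics/w2c.png",cv2.resize(cv2.convertScaleAbs(im[y:y+75,x:x+100][:,:,::-1],alpha=1.8),(800,600),interpolation=cv2.INTER_CUBIC))
E
```

```text
3.075 [ 455.11010298 -326.39914645  191.14186568] [-4.08449039e+01  2.62407245e+00  9.46180482e+01 -7.39411366e-02
  8.28153134e+01 -6.45834531e+01]
[[-0.002  0.915  0.403]
 [-0.     0.403 -0.915]
 [-1.    -0.002 -0.   ]]
[252.99773478 180.25014083]
((253.22354125976562, 179.7623748779297), (36.26034164428711, 37.08845520019531), 92.97146606445312) [ 454.50504335 -327.39860808   50.        ]
203 142
```

View pics/w2c.png

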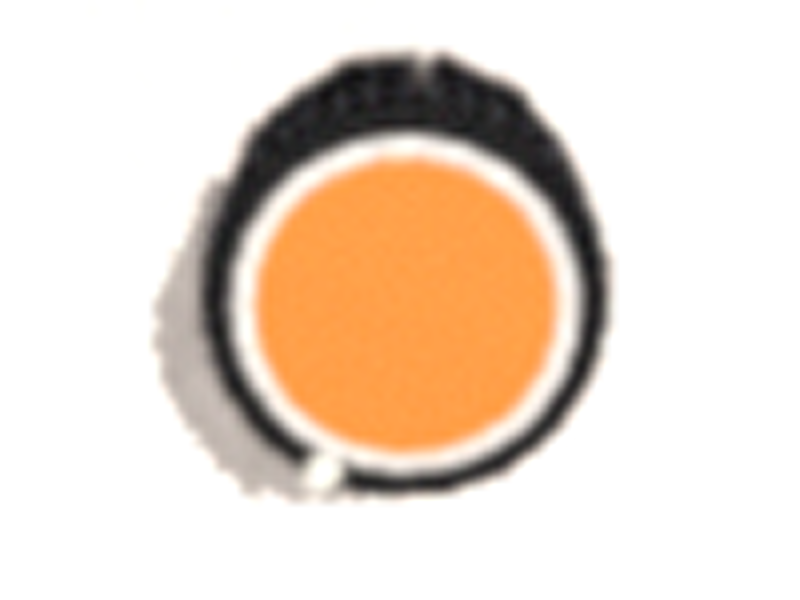

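The dot is at crop (325,472), which is wrist picture (243.6,201). That puts the cell's yaw near -92°, so the keyways lie at 88° and the pin at about 19°. The cell needs about +69° about tool x. The close crop shows orange glass in a black collar, so the choice is right. The faint notch at (425,65) is ignored. Descending.

move_arm(deltas=[[[40, -1, 0.5], 0], [[95, -1, 0.5], 0], [[145, -1, 0.5], 0], [[172, -1, 0.5], 0], [[182, -1, 0.5], 0], [[182, -1, 0.5], 0], [[182, -1, 0.5], 0]])

```text
time: 3.95
tool_pos: [455.5, -327.9, 11.0]
tcp_rot: [-6.4, 89.9, -72.6]
ft_force: [-0.4, -0.3, 1.0]
finger_gap: 85.6
```

move_arm(deltas=[[[0, 0, 0], 0], [[0, 0, 0], 0], [[0, 0, 0], 0], [[0, 0, 0], 0], [[0, 0, 0], 0], [[0, 0, 0], 0]], jaw=-1, squeeze=70)

```text
time: 4.7
tool_pos: [456.7, -328.9, 13.0]
tcp_rot: [13.3, 89.7, -53.0]
ft_force: [0.3, 1.5, 7.7]
finger_gap: 54.9
```

move_arm(deltas=[[[-15, 0, 0], 0], [[-50, 0, 0], 0], [[-90, 0, 0], 0], [[-110, 0, 0], 0], [[-112, 0, 0], 0], [[-112, 0, 0], 0]])

```text
time: 5.45
tool_pos: [455.7, -327.9, 123.6]
tcp_rot: [6.3, 89.8, -59.9]
ft_force: [0.2, 1.0, -2.0]
finger_gap: 55.1
```

```bash
python3 - <<'E'
from h import *
im,d,C=snap("wrist","w3"); s=r.sense(); print(s["time"],s["tool_pos"],s["joint_pos"],s["finger_gap"],s["ft_force"]); R=Ro.from_euler('xyz',s["tcp_rot"],degrees=True).as_matrix();print(R.round(3))
d0=np.array([569.3,111.8,0])-s["tool_pos"];print("delta tool",R.T@d0)
cv2.imwrite("pics/w3b.png",cv2.resize(cv2.convertScaleAbs(im[:,:,::-1],alpha=1.4),(800,600)))
E
```

```text
5.5 [ 455.42081867 -327.70007986  123.07157415] [-4.09323729e+01  5.80338852e+00  9.86129063e+01 -6.40807901e-02
  7.54578585e+01 -6.46850071e+01] 55.10009860384669 [-0.1886862   0.58989668 -1.8316799 ]
[[ 0.001  0.915  0.403]
 [-0.002  0.403 -0.915]
 [-1.    -0.     0.002]]
delta tool [ 122.18745678  281.36307603 -356.62367469]
```

View pics/w3b.png

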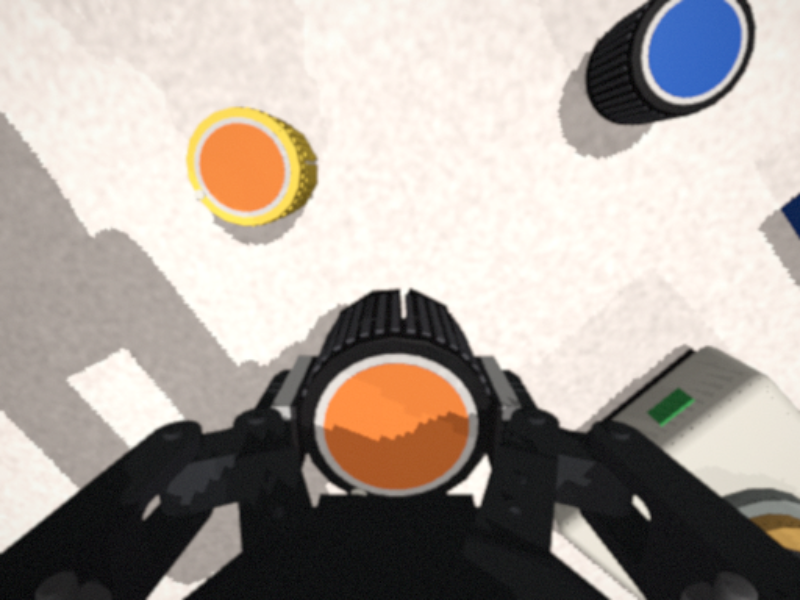

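move_arm(deltas=[[[0, 14, -18], 4], [[0, 45, -57], 12], [[0, 79, -100], 20], [[0, 113, -143], 28], [[0, 147, -186], 37], [[0, 181, -229], 46], [[0, 215, -272], 55], [[0, 245, -310], 63], [[0, 268, -340], 69], [[0, 281, -356], 69], [[0, 281, -356], 69], [[0, 281, -356], 69]])

```text
time: 7.0
tool_pos: [568.7, 110.3, 121.4]
tcp_rot: [38.1, 89.8, -97.1]
ft_force: [0.6, 0.4, -1.0]
finger_gap: 55.1
```

```bash
python3 - <<'E'
from h import *
im,d,C=snap("wrist","w4"); s=r.sense(); print(s["time"],s["tool_pos"],s["joint_pos"],s["finger_gap"],s["ft_force"]); R=Ro.from_euler('xyz',s["tcp_rot"],degrees=True).as_matrix();print(R.round(3))
print("delta tool",R.T@(np.array([569.3,111.8,0])-s["tool_pos"]))
zt=s["tool_pos"][2]-13+50
h=cv2.cvtColor(im,cv2.COLOR_RGB2HSV).astype(int); yy,xx=np.mgrid[:384,:512]
m=((xx-254)**2+(yy-272)**2<60**2)&(h[...,0]<20)&(h[...,1]>120)&(h[...,2]>50)
e=cv2.fitEllipse(cv2.convexHull(np.argwhere(m)[:,::-1].astype(np.int32)));print(e,onplane(C,*e[0],zt),R.T@(onplane(C,*e[0],zt)-s["tool_pos"]))
cv2.imwrite("pics/w4c.png",cv2.resize(cv2.convertScaleAbs(im[170:350,130:380][:,:,::-1],alpha=2),(800,576),interpolation=cv2.INTER_CUBIC))
E
```

```text
7.05 [568.73875706 110.05817846 121.66579067] [ 5.9826073   8.76140306 95.54388457 -0.16514016 75.71506678 51.26229335] 55.321381857964155 [ 0.48109323 -0.3024466  -1.35868562]
[[-0.     0.704 -0.71 ]
 [-0.003 -0.71  -0.704]
 [-1.     0.002  0.002]]
delta tool [121.66037116  -1.07949897  -1.87145022]
((253.16497802734375, 272.7166442871094), (80.0635986328125, 92.06341552734375), 90.49481201171875) [569.95218288 111.94706356 158.66579067] [-37.00524451  -0.41440354  -2.11670437]
```

View pics/w4c.png

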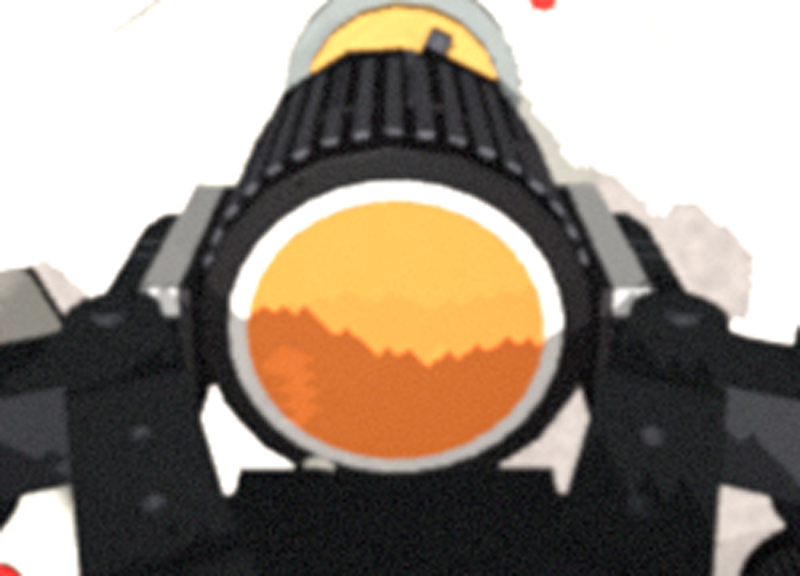

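```bash
python3 - <<'E'
from h import *
C=cam("wrist"); s=r.sense()
c=onplane(C,253.16,272.7,158.7);q=onplane(C,229.4,315.3,158.7);d=q-c
print(c,q,np.linalg.norm(d),"dot yaw",np.degrees(np.arctan2(d[1],d[0])))
p=onplane(C,267.2,182.8,65);print("pin end",p,np.degrees(np.arctan2(p[1]-111.8,p[0]-569.3)))
print("red",onplane(C,130+542/3.2,170,45), s["tool_pos"])
E
```

```text
[569.93764062 111.65124115 158.7       ] [545.53916381 103.32541109 158.7       ] 25.779936324855196 dot yaw -161.1581086839331
pin end [589.39853854 115.51239066  65.        ] 10.465122741433445
red [612.93259218  99.75760849  45.        ] [568.73875706 110.05817846 121.66579067]
```

move_arm(deltas=[[[10, 0.5, 1.3], 0], [[20, 0.5, 1.3], 0], [[30, 0.5, 1.3], 0], [[36, 0.5, 1.3], 0], [[36, 0.5, 1.3], 0]])

```text
time: 7.68
tool_pos: [567.6, 108.7, 84.8]
tcp_rot: [18.9, 89.8, -116.3]
ft_force: [-0.2, 0.5, -1.8]
finger_gap: 55.6
```

move_arm(deltas=[[[3, 0, 0], 0], [[6, 0, 0], 0], [[9, 0, 0], 0], [[9, 0, 0], 0]])

```text
time: 8.18
tool_pos: [567.7, 108.7, 75.7]
tcp_rot: [22.3, 89.8, -113.0]
ft_force: [0.5, 0.6, -1.5]
finger_gap: 55.3
```

move_arm(deltas=[[[2, 0, 0], 0], [[4, 0, 0], 0], [[6, 0, 0], 0], [[6, 0, 0], 0]])

```text
time: 8.68
tool_pos: [567.9, 108.7, 69.9]
tcp_rot: [30.1, 89.8, -105.1]
ft_force: [-1.2, 0.4, 4.9]
finger_gap: 55.3
```

move_arm(deltas=[[[2, 0, 0], 0], [[4, 0, 0], 0], [[6, 0, 0], 0], [[6, 0, 0], 0]])

```text
time: 9.18
tool_pos: [568.0, 108.8, 66.0]
tcp_rot: [31.8, 89.8, -103.4]
ft_force: [-11.1, -2.0, 20.7]
finger_gap: 54.8
```

```bash
python3 - <<'E'
from h import *
im,d,C=snap("wrist","w5"); s=r.sense(); print(s["time"],s["tool_pos"],s["finger_gap"],s["ft_force"],s["wrist_torque"]); 
im2,d2,C2=snap("scene","s5")
u,v=proj(C2,(569,110,75)).astype(int);print(u,v)
a=cv2.resize(cv2.convertScaleAbs(im[170:350,130:380][:,:,::-1],alpha=2),(417,300),interpolation=cv2.INTER_CUBIC)
b=cv2.resize(cv2.convertScaleAbs(im2[v-45:v+45,u-57:u+57][:,:,::-1],alpha=1.8),(380,300),interpolation=cv2.INTER_CUBIC)
cv2.imwrite("pics/c5.png",np.hstack([a,b]))
h=cv2.cvtColor(im,cv2.COLOR_RGB2HSV).astype(int); yy,xx=np.mgrid[:384,:512]
m=((xx-254)**2+(yy-272)**2<60**2)&(h[...,0]<20)&(h[...,1]>120)&(h[...,2]>50)
e=cv2.fitEllipse(cv2.convexHull(np.argwhere(m)[:,::-1].astype(np.int32)));print(e,onplane(C,*e[0],103))
E
```

```text
9.225 [568.03513328 108.73373525  65.91505075] 55.24856607332724 [-9.97902624 -1.69173322 21.16184961] [-0.06474073  1.91224034  0.00313441]
297 205
((253.13067626953125, 272.8053894042969), (80.25365447998047, 92.13624572753906), 89.9685287475586) [569.20911268 110.32062775 103.        ]
```

View pics/c5.png

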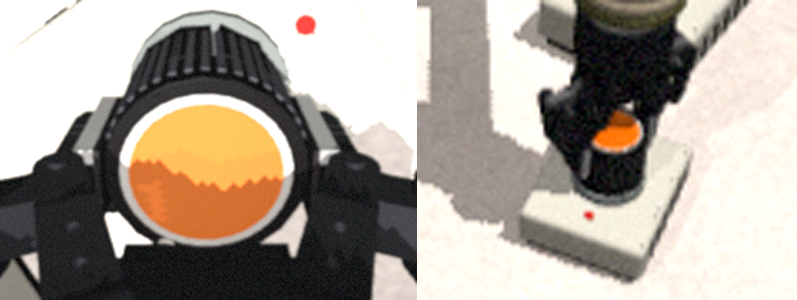

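move_arm(deltas=[[[2, -0.4, 0.4], 0], [[3, -0.7, 0.7], 0], [[3.5, -0.7, 0.7], 0], [[3.5, -0.7, 0.7], 0], [[3.5, -0.7, 0.7], 0]])

```text
time: 9.9
tool_pos: [568.1, 108.8, 65.9]
tcp_rot: [73.4, 89.8, -61.8]
ft_force: [-12.5, -2.4, 29.2]
finger_gap: 55.1
```

```bash
python3 - <<'E'
from h import *
for i in range(1):
    im,d,C=snap("wrist","w6"); s=r.sense(); print(s["time"],s["tool_pos"],s["finger_gap"],s["ft_force"],s["wrist_torque"])
E
```

```text
9.95 [568.05093729 108.74863838  65.87349641] 55.27379684277632 [-12.56167851  -2.15104211  28.55506958] [0.03505236 2.46385372 0.06089986]
```

```bash
python3 - <<'E'
from h import *
q=np.load("pics/w6.npz");im,d=q["im"],q["d"];C=cam("wrist");f,cx,cy,R,p=C
yy,xx=np.mgrid[:384,:512];P=np.stack([(xx-cx)/f*d,(yy-cy)/f*d,d],-1)@R.T+p;ok=d>0
rr=np.hypot(P[...,0]-569,P[...,1]-110)
h=cv2.cvtColor(im,cv2.COLOR_RGB2HSV).astype(int)
Z=P[...,2]
top=ok&(h[...,0]<20)&(h[...,1]>120)&(rr<20)&(Z>80); box=ok&(rr>36)&(rr<48)&(Z>38)&(Z<52)&(yy<210); boss=ok&(rr>29.3)&(rr<30.8)&(Z>47)&(Z<60)&(yy<230)
for n,m in(("top",top),("box",box),("boss",boss)):print(n,m.sum(),np.median(Z[m]) if m.any() else None)
ring=ok&(rr<25)&(Z>90)&(h[...,1]<60)
X=P[top];A=np.c_[X[:,:2],np.ones(len(X))];c=np.linalg.lstsq(A,X[:,2],rcond=None)[0];print("tilt deg",np.degrees(c[:2]))
E
```

```text
top 5405 103.09202439648443
box 3410 44.304932106388534
boss 310 52.220631467530325
tilt deg [-0.00468694 -0.05023678]
```

```bash
python3 - <<'E'
from h import *
from scipy.spatial.transform import Rotation as Ro
q=np.load("pics/w2.npz");im,d=q["im"],q["d"];f,cx,cy,R,p=cam("wrist")
c=np.array(r.get_calibration("wrist")["tool_from_camera"])
Rt=np.array([[0,.915,.403],[0,.403,-.915],[-1,0,0]]);M=Rt@c[:3,:3];o=Rt@c[:3,3]+[455,-326.7,191.1]
yy,xx=np.mgrid[:384,:512];P=np.stack([(xx-cx)/f*d,(yy-cy)/f*d,d],-1)@M.T+o
rr=np.hypot(P[...,0]-454.5,P[...,1]+327.5);h=cv2.cvtColor(im,cv2.COLOR_RGB2HSV).astype(int)
top=(rr<15)&(h[...,1]>120);tab=(rr>33)&(rr<50)&(abs(P[...,2])<8)
print(np.median(P[top][:,2]),np.median(P[tab][:,2]),tab.sum())
E
```

```text
50.53047920536966 -0.8135327103308043 2214
```

```bash
python3 - <<'E'
from h import *
s=r.sense();print(s["time"],s["tool_pos"],s["ft_force"],s["finger_gap"]);print(r.hand_in())
E
```

```text
9.95 [568.05093729 108.74863838  65.87349641] [-12.56167851  -2.15104211  28.55506958] 55.27379684277632
the job is handed in; nothing more can be done
None
```

The orange cell is on the smallest lamp unit, pressed home, and I handed the job in at about 10 s with the fingers still holding it down.

**Turning step:** I did not turn it while pushing against the pin. The wrist camera showed the pin at about 19°. I turned the cell 69° in the air so its keyways matched, and it dropped over the pin without riding on it.

**Last checks:**
- **Hard stop:** the tool stopped at z = 65.9 mm. About 8 N more push did not move it. Subtracting the 13 mm tool height at the grasp puts the cell's underside at 52.9 mm, against the shoulder's 53 mm.
- **Depth:** the glass read 50.9 mm above the shoulder, against 51.3 mm above the table before the pick. That means it is seated to within the measuring error. The top's tilt was below 0.1°.
- **Grip and push:** squeeze was set to 70 N, and the push was about 28 N.

**What did not fit:** a sideways force of about 12 N stayed on the wrist, and a 1 mm shift to relieve it made no difference. The camera views also disagreed by about 2.5 mm on where the port's centre is, so I used a compromise.

I did not touch the blue spare, the slide box or the vial, but I took no final picture to confirm where they stand.

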